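Stack a sight glass in its assembly nest

ROBOT

A 7-joint arm with a two-finger parallel gripper is mounted at the origin on the work surface. World frame = base frame: x ahead of the robot, y to its left, z up, the work surface at z = 0. Lengths are in m, angles in rad, forces in N, time in s.
With the tool pointing down it reaches from about 0.35 to 0.9 m from the base axis. Payload 7.2 kg.
Tool frame: the origin (TCP) lies midway between the tips of the shut fingers; the grasp point (between the pads) lies 19 mm behind it; z points along the fingers, y is the direction in which the jaws open and shut (so a half turn about z gives the same grasp; the last joint's range is limited). The gripper opens to 88 mm and grips with 3 to 60 N. Pads are 20 mm wide; open, the fingers measure 115 mm over their backs; the gripper's body (75 mm by 178 mm) begins 61 mm behind the grasp point.
Start: joints at [-1.183, 0.411, -0.013, 1.596, 0.006, 1.134, -0.082], TCP at [0.275, 0.561, 0.223] pointing down, gripper open.
Joint ranges: [-2.95, 2.95], [-0.29, 1.99], [-1.47, 1.44], [0.14, 2.54], [-1.03, 4.17], [0.13, 1.85], [-2.86, 2.86]. Speed limits (rad/s): [2.39, 2.39, 3.01, 3.01, 3.14, 3.14, 3.14].

INTERFACE

Orientations are given as a unit quaternion [x, y, z, w].
In Python, from bench import monitor, optics, ctrl gives the robot as it stands. The module is installed in compiled form; this text tells all that it offers.
- The arm moves only by the tool servo_tool, never from a script. Its argument "increments" is a list that holds one entry, the list of rows, each a list of 4 numbers: the shift along the tool's x, y, z in m, then the turn about the tool's z in degrees. In form: [[[dx, dy, dz, turn], ...]]. A call has exactly 5 rows; each row shifts and turns the pose as measured when the row begins, along the tool's axes as they then stand; what a row does not reach is not made up. A row lasts 1/10 s, in which the tool goes at most 50 mm and 8.59 degrees, less where a joint would pass 70% of its speed; a pose out of reach is approached as far as the arm can. A call is refused whole if a number of a shift passes 0.05 or a number of a turn 8.59, either way. A call with a gripper value outside its range is refused whole. "claw" is the opening, from 0 (shut) to 1 (fully open), set as the call begins (left out, the last holds). The fingers move at their own pace and stop on an object; the grip force is fixed at half the most. Time passes only in rows, so rows that do not move let the fingers close, or fill a call up. It gives the time, the measured TCP pose, the force and the opening at its end, in the units of the state.
- monitor.get_state(): the state, without advancing time (a new reading comes with each control period).
- optics.read_camera(name): name is "scene" or "top" or "wrist"; returns (picture, depth): 400x640x3 uint8, red, green, blue; 400x640 float32, m along the optical axis (not along the pixel's ray), 0 where there is no reading.
- optics.get_calibration(name): a dict with "fx", "fy", "cx", "cy" (pixels), "world_from_camera" (4x4, takes a point from camera to world coordinates). Camera axes: x right, y down, z forward; pixel columns grow to the right and rows downward; lengths in m; the calibration is good to about 2 mm. A picture is of the moment at which its call begins: read the wrist's pose just before it. get_calibration takes no time and is no camera call; for the wrist camera it gives the pose at the moment of the call.
- ctrl.hand_in(): hands the job in, once; it reports no verdict.
The state is a dict: "t": time; "joints": joint angles; "joint_vel": joint speeds; "effort": joint torques, N m; "tool_pos": TCP position; "orientation": TCP orientation; "wrist_force": force on the tool from outside, world axes, zero at the start; "wrist_torque": the same for the moment, N m; "gripper_width": opening from 0.0 (shut) to 1.0 (fully open).
Only numpy, scipy, OpenCV 4.12 (cv2) and the standard library are available. Lean on these libraries where they do the work, as an engineer would, in place of code of your own. Each camera call takes 0.05 s, during which the arm holds its last target. There are 200 camera calls.

TASK

Build up the sight glass for the cement pot in the white four-pin assembly nest, strictly in this order: first the tall spacer sleeve, then the clear glass disc, then the flat retaining ring of the same diameter, each lying flat on the one before, between the pins. Lower the glass into place, do not let it drop. The big ring belongs to another job and does not fit.

Things in the scene. Friction and masses are not known exactly. Their poses are not given: they have to be found in the camera images.
- nest_seat (a point): Assembly nest, fixed: white plastic plate 76 x 76 x 14 mm with four steel guide pins, 10 mm thick, 46 mm tall above the plate (top 8 mm tapered), at (+-27.6, +-27.6) mm. Point: centre of the plate's top face, 14 mm above the bench; x, y along the plate's sides, z up. A 56 mm part fits between the pins with 6 mm to spare all round; fingers pass through the 45 mm gaps along x and along y, and past the plate's sides.
- spacer_center (a point): Spacer sleeve, loose: plain aluminium tube standing upright on the bench, outside diameter 56 mm, bore 42 mm, 24 mm high, about 70 g. The point is its centre, half-way up (12 mm above its underside); z is its axis. Goes into the nest first: its centre is then 12 mm above the nest's plate.
- glass_center (a point): Sight glass, loose: clear solid glass disc lying flat on the bench, diameter 56 mm, 10 mm thick, about 60 g. The point is its centre, half-way up; z is its axis. Goes second: its centre is then 29 mm above the nest's plate.
- ring_center (a point): Retaining ring, loose: flat steel ring lying on the bench, outside diameter 56 mm, bore 41 mm, 10 mm thick, four dark slots on top, about 60 g. The point is its centre, half-way up; z is its axis. Goes last: its centre is then 39 mm above the nest's plate. (The other ring, 88 mm across, is not used.)
There are look-alikes about, which are no part of the job. Leave any blue or red look-alike of the part that bears ring_center alone.

How it is judged:
By the outcome, as a careful person would: the job done as asked, in the order asked, and still so for the second after the job is handed in, with the robot touching nothing.
It also fails if it takes over 70 s, if anything falls off the work surface, if the arm or the gripper's body presses on something with over 40 N, if the wrist force passes 120 N, or if a joint passes its speed limit or range.

## Working session

There is one attempt and no reset: what is moved stays moved. The work goes in short steps, Python scripts to look and compute and a tool call to move; the robot and the scene stay as the last step left them, time stands still between calls to the robot, and variables do not carry over. Pictures are saved under pics/ and viewed, about 8 in all and at most 12, crops included, and the job is handed in when it is done.

Besides the shell and the picture viewer there is one more tool, called after "Emit:" as name([rows], argument=value, ...), one row to a line, values as JSON. servo_tool: Moves the arm, as the interface text tells. Its arguments: {"type":"object","properties":{"increments":{"type":"array"},"claw":{"type":"number"}},"required":["increments"]}

```bash
mkdir -p pics; cat > h.py <<'E'
import numpy as np, cv2
from bench import monitor, optics, ctrl
def snap(n,f=None):
    c=optics.get_calibration(n); p,d=optics.read_camera(n)
    if f: cv2.imwrite('pics/'+f,p[:,:,::-1])
    return c,p,d
def ray(c,u,v,z):
    T=np.array(c['world_from_camera']); r=T[:3,:3]@np.array([(u-c['cx'])/c['fx'],(v-c['cy'])/c['fy'],1]); o=T[:3,3]
    return o+r*(z-o[2])/r[2]
def proj(c,P):
    T=np.linalg.inv(np.array(c['world_from_camera'])); q=T[:3,:3]@np.array(P)+T[:3,3]
    return c['fx']*q[0]/q[2]+c['cx'],c['fy']*q[1]/q[2]+c['cy']
E
python3 - <<'E'
from h import *
for n in('top','scene'):
    c,p,d=snap(n,n+'0.png'); np.savez(n+'0',p=p,d=d); print(n,c)
s=monitor.get_state();print(s)
E
```

```text
top {'fx': 442.6604779822406, 'fy': 442.6604779822406, 'cx': 316.8984261384181, 'cy': 196.8301947587391, 'world_from_camera': array([[ 0.01832201, -0.98844548,  0.15046541,  0.38401759],
       [-0.99976665, -0.01983459, -0.00855796,  0.00916686],
       [ 0.01144349, -0.1502735 , -0.98857823,  0.79030247],
       [ 0.        ,  0.        ,  0.        ,  1.        ]])}
scene {'fx': 469.53359798590645, 'fy': 469.53359798590645, 'cx': 328.3580012256462, 'cy': 200.73712925985592, 'world_from_camera': array([[ 0.14735344,  0.70650308, -0.69219965,  1.16650272],
       [ 0.98890561, -0.11852303,  0.08954318, -0.0857905 ],
       [-0.01877907, -0.69771462, -0.71612964,  0.75529973],
       [ 0.        ,  0.        ,  0.        ,  1.        ]])}
{'t': 0.1, 'joints': array([-1.18317906,  0.41181745, -0.01271199,  1.59695432,  0.00554838,
        1.13428593, -0.08221574]), 'joint_vel': array([ 0.00096692, -0.0016603 , -0.00029888, -0.00230897, -0.00136309,
       -0.00083455,  0.00130929]), 'effort': array([ 2.91360324e-03, -5.89095390e+01,  6.44181166e-01, -2.91709507e+01,
       -5.37214824e-02,  1.44835515e-02,  7.50799495e-05]), 'tool_pos': array([0.27494303, 0.56077327, 0.22189715]), 'orientation': array([ 2.25947221e-01,  9.74139282e-01, -7.02495787e-04, -1.35134680e-04]), 'wrist_force': array([ 0.2167496 ,  0.23609229, -0.58044238]), 'wrist_torque': array([0.01060193, 0.02068582, 0.05413387]), 'gripper_width': 0.9995907776529995}
```

View pics/top0.png

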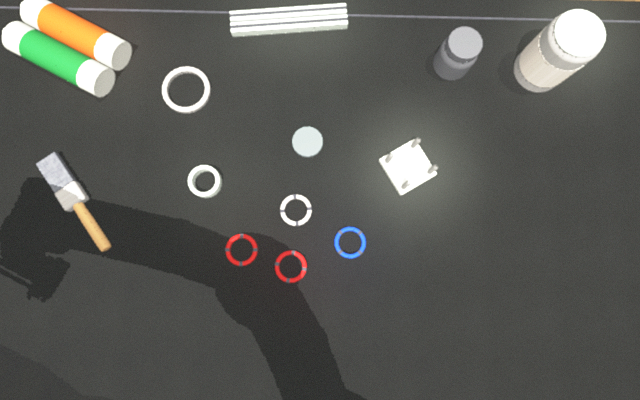

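View pics/scene0.png

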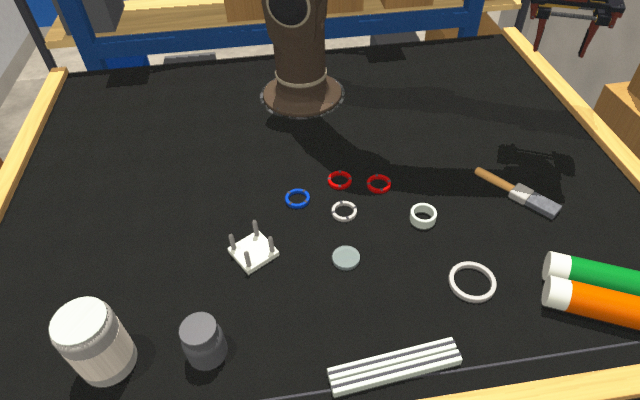

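The top view shows the spacer at (204,181), glass (307,142), ring (296,210), nest (409,167), and red/blue decoys at (241,250), (291,267), (350,242). The scene view agrees; the big ring is at (186,90) in the top view.

```bash
cat >> h.py <<'E'
def cen(c,p,u,v,z,r=28,th=110):
    g=cv2.cvtColor(p,cv2.COLOR_RGB2GRAY); m=(g>th).astype(np.uint8)
    M=np.zeros_like(m); cv2.circle(M,(u,v),r,1,-1); m=m*M
    pts=cv2.findNonZero(m); h=cv2.convexHull(pts)
    W=np.array([ray(c,a[0][0],a[0][1],z)[:2] for a in h],np.float32)
    return h,W
E
python3 - <<'E'
from h import *
for n,L in(('top',dict(spacer=(204,181,.024),glass=(307,142,.01),ring=(296,210,.01))),('scene',dict(spacer=(423,216,.024),glass=(346,258,.01),ring=(344,211,.01)))):
    c=optics.get_calibration(n); p=np.load(n+'0.npz')['p']
    for k,(u,v,z) in L.items():
        h,W=cen(c,p,u,v,z,24)
        (x,y),r=cv2.minEnclosingCircle(W); print(n,k,round(x,4),round(y,4),'r',round(r,4),cv2.boundingRect(h))
    if n=='top':
        h,W=cen(c,p,409,167,.014,36,150); rr=cv2.minAreaRect((W*1000).astype(np.float32)); print('nest',rr)
print(optics.get_calibration('wrist'))
E
```

```text
top spacer 0.5252 0.2005 r 0.0319 (187, 164, 35, 35)
top glass 0.6046 0.0225 r 0.0296 (292, 126, 31, 32)
top ring 0.4791 0.0402 r 0.0295 (280, 194, 32, 33)
nest ((562.3848876953125, -161.78695678710938), (78.78944396972656, 87.26829528808594), 31.204866409301758)
scene spacer 0.5347 0.1968 r 0.0375 (410, 203, 27, 26)
scene glass 0.6036 0.0185 r 0.0286 (332, 245, 28, 23)
scene ring 0.4799 0.0355 r 0.031 (331, 200, 26, 21)
{'fx': 313.00749022510325, 'fy': 313.00749022510325, 'cx': 320.28233131674625, 'cy': 199.62590314401976, 'world_from_camera': array([[ 0.43987073,  0.86186074,  0.25240801,  0.20572209],
       [ 0.89805894, -0.42152219, -0.12573457,  0.59573823],
       [-0.00197011,  0.28198423, -0.95941702,  0.38466209],
       [ 0.        ,  0.        ,  0.        ,  1.        ]])}
```

Emit:
servo_tool([
  [[-0.043,-0.024,0,0],[-0.043,-0.024,0,0],[-0.043,-0.024,0,0],[-0.043,-0.024,0,0],[-0.043,-0.024,0,0]],
])

```text
t: 0.6
tool_pos: [0.4123, 0.3595, 0.2185]
orientation: [0.218, 0.976, -0.002, -0.003]
wrist_force: [0.6, -0.3, 0.1]
gripper_width: 1.005
```

```bash
cat >> h.py <<'E'
def go(x,y,z,yaw=None):
    """print remaining increment in tool axes; yaw = wanted world angle of tool y, deg (mod 180)"""
    from scipy.spatial.transform import Rotation as R
    s=monitor.get_state(); Q=R.from_quat(s['orientation']).as_matrix()
    d=Q.T@(np.array([x,y,z])-s['tool_pos']); a=np.degrees(np.arctan2(Q[1,1],Q[0,1]))
    t=None if yaw is None else -((yaw-a+90)%180-90)
    print('t',round(s['t'],2),'pos',s['tool_pos'].round(4),'tilt',np.degrees(np.arccos(-Q[2,2])).round(2),'yaw',a.round(2),'F',s['wrist_force'].round(1),'w',round(s['gripper_width'],3),'j7',s['joints'][6].round(2),'\n d',d.round(4),'turn',t)
E
python3 -c "
from h import *
go(.525,.2,.15,31)"
```

```text
t 0.6 pos [0.4123 0.3595 0.2185] tilt 0.35 yaw 64.76 F [ 0.6 -0.3  0.1] w 1.005 j7 0.35 
 d [-0.1703 -0.0959  0.0681] turn 33.76200275739127
```

Emit:
servo_tool([
  [[-0.042,-0.024,0,0],[-0.042,-0.024,0,0],[-0.042,-0.024,0,0],[-0.042,-0.024,0,0],[0,0,0,0]],
])

```text
t: 1.1
tool_pos: [0.5287, 0.1868, 0.2175]
orientation: [0.223, 0.975, -0.003, -0.002]
wrist_force: [0.4, -0.4, -0.8]
gripper_width: 1.0
```

Emit:
servo_tool([
  [[0,0,0.017,8.4],[0,0,0.017,8.4],[0,0,0.017,8.4],[0,0,0.017,8.4],[0,0,0,0]],
])

```text
t: 1.6
tool_pos: [0.5283, 0.1845, 0.1465]
orientation: [0.5, 0.866, -0.004, -0.001]
wrist_force: [-1.1, -0.2, -0.5]
gripper_width: 1.001
```

```bash
python3 -c "
from h import *
go(.525,.2,.15,31)
c,p,d=snap('wrist','w1.png')
print(proj(c,[.528,.2,.024]))"
```

```text
t 1.6 pos [0.5283 0.1845 0.1465] tilt 0.51 yaw 29.95 F [-1.1 -0.2 -0.5] w 1.001 j7 0.22 
 d [ 0.0151  0.0049 -0.0036] turn -1.0493502138986628
(np.float64(329.09557555798165), np.float64(179.25573187189238))
```

View pics/w1.png

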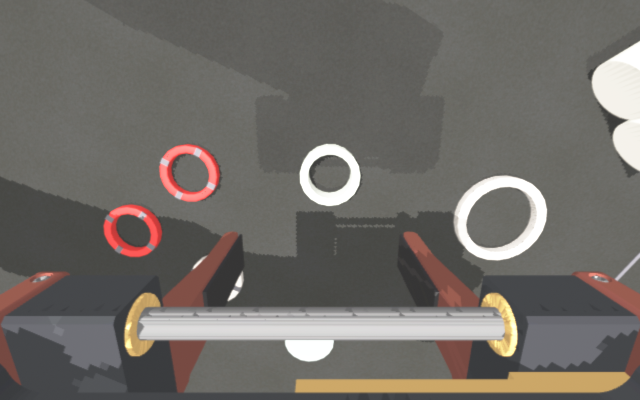

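The spacer is at about (330,175) in the wrist view between red decoys on the left and the big ring on the right. The fingers are clear of it.

```bash
cat >> h.py <<'E'
def top(c,p,d,x,y,z,r,th=110,tol=.006):
    """circle through outer rim of bright pixels whose depth puts them at height z near x,y"""
    v,u=np.mgrid[:400,:640]; T=np.array(c['world_from_camera'])
    P=np.stack([(u-c['cx'])/c['fx']*d,(v-c['cy'])/c['fy']*d,d],-1)@T[:3,:3].T+T[:3,3]
    g=cv2.cvtColor(p,cv2.COLOR_RGB2GRAY)
    m=(abs(P[...,2]-z)<tol)&(np.hypot(P[...,0]-x,P[...,1]-y)<r)&(g>th)&(d>0)
    W=np.array([ray(c,a,b,z)[:2] for b,a in zip(*np.nonzero(m))],np.float32)
    (X,Y),R=cv2.minEnclosingCircle(W); print('n',len(W),'circle',round(X,4),round(Y,4),round(R,4),'mean',W.mean(0).round(4),'z',np.median(P[m][:,2]).round(4)); return X,Y
E
python3 -c "
from h import *
c,p,d=snap('wrist')
X,Y=top(c,p,d,.528,.2,.024,.045)
h,W=cen(c,p,330,175,.024,40,110); print(cv2.minEnclosingCircle(W),cv2.boundingRect(h))
go(X,Y,.004,None)"
```

```text
n 1270 circle 0.527 0.2033 0.028 mean [0.5267 0.2034] z 0.0244
((0.5315787196159363, 0.2008787989616394), 0.0354817733168602) (298, 143, 72, 67)
t 1.7 pos [0.5296 0.185  0.1486] tilt 0.33 yaw 30.33 F [ 0.4  0.6 -0.1] w 0.998 j7 0.22 
 d [0.0174 0.0078 0.1445] turn None
```

Emit:
servo_tool([
  [[0.0174,0.008,0.0,0],[0,0,0,0],[0,0,0.04,0],[0,0,0.03,0],[0,0,0,0]],
])

```text
t: 2.2
tool_pos: [0.5316, 0.2051, 0.0832]
orientation: [0.49, 0.872, 0.001, 0.002]
wrist_force: [-0.6, 1.1, -0.3]
gripper_width: 1.001
```

```bash
python3 -c "
from h import *
go(.527,.2033,.004,31)"
```

```text
t 2.2 pos [0.5316 0.2051 0.0832] tilt 0.32 yaw 31.29 F [-0.6  1.1 -0.3] w 1.001 j7 0.23 
 d [ 0.001  -0.0052  0.0791] turn 0.28776642241356853
```

Emit:
servo_tool([
  [[0.001,-0.005,0.02,0],[0,0,0.025,0],[0,0,0.02,0],[0,0,0.012,0],[0,0,0,0]],
])

```text
t: 2.7
tool_pos: [0.5329, 0.2031, 0.0124]
orientation: [0.487, 0.873, 0.005, 0.005]
wrist_force: [0.6, 0.4, -0.5]
gripper_width: 1.005
```

```bash
python3 -c "
from h import *
go(.527,.2033,.004,31)"
```

```text
t 2.7 pos [0.5329 0.2031 0.0124] tilt 0.85 yaw 31.66 F [ 0.6  0.4 -0.5] w 1.005 j7 0.27 
 d [ 0.0033 -0.0051  0.0083] turn 0.6608124790465126
```

Emit:
servo_tool([
  [[0.003,-0.005,0.004,0],[0,0,0.003,0],[0,0,0,0],[0,0,0,0],[0,0,0,0]],
])

```text
t: 3.2
tool_pos: [0.5293, 0.204, 0.0092]
orientation: [0.487, 0.873, 0.008, 0.007]
wrist_force: [1.0, 0.1, -0.4]
gripper_width: 0.997
```

```bash
python3 -c "
from h import *
go(.527,.2033,.004,31)"
```

```text
t 3.2 pos [0.5293 0.204  0.0092] tilt 1.17 yaw 31.72 F [ 1.   0.1 -0.4] w 0.997 j7 0.27 
 d [ 0.0007 -0.0024  0.0052] turn 0.7179713589849825
```

Emit:
servo_tool([
  [[0.001,-0.002,0.004,0],[0,0,0,0],[0,0,0,0],[0,0,0,0],[0,0,0,0]],
], claw=0)

```text
t: 3.7
tool_pos: [0.5271, 0.2039, 0.0051]
orientation: [0.487, 0.873, 0.008, 0.007]
wrist_force: [0.3, -0.9, 0.8]
gripper_width: 0.642
```

```bash
python3 -c "
from h import *
go(.527,.2033,.004,31)"
```

```text
t 3.7 pos [0.5271 0.2039 0.0051] tilt 1.19 yaw 31.73 F [ 0.3 -0.9  0.8] w 0.642 j7 0.27 
 d [-0.0004 -0.0004  0.0011] turn 0.7302362730099787
```

Emit:
servo_tool([
  [[0,0,-0.03,0],[0,0,-0.045,0],[0,0,-0.045,0],[0,0,-0.025,0],[0,0,0,0]],
])

```text
t: 4.2
tool_pos: [0.5231, 0.202, 0.1535]
orientation: [0.487, 0.873, 0.006, 0.006]
wrist_force: [0.1, 0.4, -1.7]
gripper_width: 0.638
```

Emit:
servo_tool([
  [[-0.039,-0.016,0,0],[-0.039,-0.016,0,0],[-0.039,-0.016,0,0],[-0.039,-0.016,0,0],[-0.039,-0.016,0,0]],
])

```text
t: 4.7
tool_pos: [0.557, -0.0033, 0.1485]
orientation: [0.48, 0.877, 0.007, 0.004]
wrist_force: [0.3, -0.1, -1.5]
gripper_width: 0.639
```

```bash
python3 -c "
from h import *
go(.593,-.213,.15,31)"
```

```text
t 4.7 pos [ 0.557  -0.0033  0.1485] tilt 0.86 yaw 32.59 F [ 0.3 -0.1 -1.5] w 0.639 j7 0.64 
 d [-0.1961 -0.0826 -0.0028] turn 1.5865461346910763
```

Emit:
servo_tool([
  [[-0.04,-0.017,-0.001,0],[-0.04,-0.017,-0.001,0],[-0.039,-0.016,-0.001,0],[-0.039,-0.016,-0.001,0],[-0.036,-0.016,0,0]],
])

```text
t: 5.2
tool_pos: [0.5897, -0.2192, 0.1438]
orientation: [0.48, 0.877, 0.005, -0.0]
wrist_force: [0.2, 0.7, -1.2]
gripper_width: 0.64
```

Emit:
servo_tool([
  [[0,0,0,1],[0,0,0,0],[0,0,0,0],[0,0,0,0],[0,0,0,0]],
])

```text
t: 5.7
tool_pos: [0.5865, -0.2236, 0.1384]
orientation: [0.491, 0.871, 0.003, -0.003]
wrist_force: [-0.5, 0.5, -1.3]
gripper_width: 0.638
```

```bash
python3 -c "
from h import *
go(.593,-.213,.15,31)
c,p,d=snap('wrist','w2.png'); np.savez('w2',p=p,d=d,T=c['world_from_camera'])
"
```

```text
t 5.7 pos [ 0.5865 -0.2236  0.1384] tilt 0.47 yaw 31.25 F [-0.5  0.5 -1.3] w 0.638 j7 1.03 
 d [ 0.0058  0.0111 -0.0115] turn 0.2488014502125111
```

View pics/w2.png

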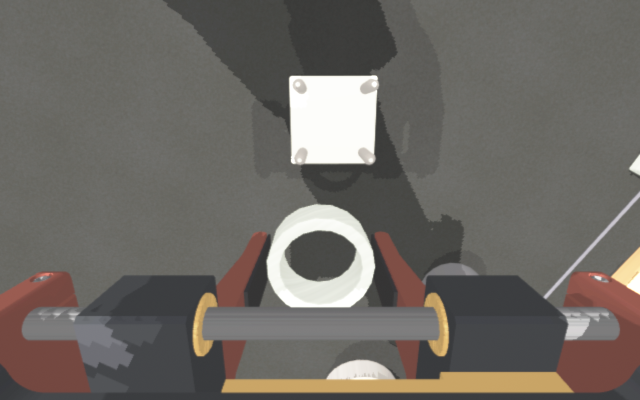

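The nest is clear at plate corners (290,76)–(377,163), almost square with the tool, and the sleeve is held centred between the fingers.

```bash
cat >> h.py <<'E'
def nest(c,p,d):
    v,u=np.mgrid[:400,:640]; T=np.array(c['world_from_camera'])
    P=np.stack([(u-c['cx'])/c['fx']*d,(v-c['cy'])/c['fy']*d,d],-1)@T[:3,:3].T+T[:3,3]
    m=(abs(P[...,2]-.014)<.005)&(np.hypot(P[...,0]-.562,P[...,1]+.16)<.07)&(cv2.cvtColor(p,cv2.COLOR_RGB2GRAY)>140)
    W=np.array([ray(c,a,b,.014)[:2] for b,a in zip(*np.nonzero(m))],np.float32)
    r=cv2.minAreaRect(W*1000); print('nest',len(W),r,'z',np.median(P[m][:,2])); return np.array(r[0])/1000,r[2]
E
python3 -c "
from h import *
c=optics.get_calibration('wrist'); z=np.load('w2.npz'); c['world_from_camera']=z['T']
(x,y),a=nest(c,z['p'],z['d'])
for u,v in((290,76),(378,76),(291,164),(376,163)): print(ray(c,u,v,.014).round(4))
go(x,y,.1,a)
"
```

```text
nest 6759 ((561.5938720703125, -160.001220703125), (75.66110229492188, 75.25189208984375), 31.27465057373047) z 0.014630977779716892
[ 0.5104 -0.1471  0.014 ]
[ 0.575  -0.1078  0.014 ]
[ 0.549  -0.2128  0.014 ]
[ 0.6157 -0.1711  0.014 ]
t 5.75 pos [ 0.5866 -0.2233  0.1385] tilt 0.48 yaw 31.27 F [ 0.1 -0.3 -0.2] w 0.637 j7 1.03 
 d [0.0668 0.0114 0.039 ] turn -0.007767031721741091
```

Emit:
servo_tool([
  [[0.033,0.006,0,0],[0.033,0.006,0,0],[0,0,0,0],[0,0,0.01,0],[0,0,0,0]],
])

```text
t: 6.25
tool_pos: [0.5631, -0.1558, 0.1291]
orientation: [0.488, 0.873, 0.004, -0.002]
wrist_force: [0.5, 0.1, -0.4]
gripper_width: 0.637
```

```bash
python3 -c "
from h import *
go(.5616,-.16,.022,31.3)"
```

```text
t 6.25 pos [ 0.5631 -0.1558  0.1291] tilt 0.46 yaw 31.59 F [ 0.5  0.1 -0.4] w 0.637 j7 0.93 
 d [-0.0035 -0.004   0.107 ] turn 0.29026955895770357
```

Emit:
servo_tool([
  [[-0.0035,-0.004,0.01,0],[0,0,0.015,0],[0,0,0.012,0],[0,0,0,0],[0,0,0,0]],
])

```text
t: 6.75
tool_pos: [0.5613, -0.1659, 0.0883]
orientation: [0.49, 0.872, 0.002, -0.002]
wrist_force: [0.1, -0.3, -0.5]
gripper_width: 0.64
```

```bash
python3 -c "
from h import *
go(.5616,-.16,.022,31.3)"
```

```text
t 6.75 pos [ 0.5613 -0.1659  0.0883] tilt 0.32 yaw 31.33 F [ 0.1 -0.3 -0.5] w 0.64 j7 0.96 
 d [0.0045 0.0032 0.0664] turn 0.028948311272642968
```

Emit:
servo_tool([
  [[0.004,0.003,0,0],[0.0,0.0,0.005,0],[0,0,0.003,0],[0,0,0,0],[0,0,0,0]],
])

```text
t: 7.25
tool_pos: [0.5627, -0.1608, 0.0809]
orientation: [0.49, 0.872, 0.003, -0.001]
wrist_force: [0.5, -0.6, -0.1]
gripper_width: 0.641
```

```bash
python3 -c "
from h import *
go(.5616,-.16,.022,31.3)"
```

```text
t 7.25 pos [ 0.5627 -0.1608  0.0809] tilt 0.31 yaw 31.33 F [ 0.5 -0.6 -0.1] w 0.641 j7 0.96 
 d [ 0.0011 -0.0008  0.0589] turn 0.02874033589546343
```

Emit:
servo_tool([
  [[0.0005,-0.0005,0.008,0],[0,0,0.008,0],[0,0,0.008,0],[0,0,0.006,0],[0,0,0,0]],
])

```text
t: 7.75
tool_pos: [0.5618, -0.1603, 0.048]
orientation: [0.49, 0.872, 0.003, -0.001]
wrist_force: [0.1, -0.1, -1.2]
gripper_width: 0.64
```

```bash
python3 -c "
from h import *
go(.5616,-.16,.022,31.3)"
```

```text
t 7.75 pos [ 0.5618 -0.1603  0.048 ] tilt 0.31 yaw 31.34 F [ 0.1 -0.1 -1.2] w 0.64 j7 0.97 
 d [ 0.0003 -0.0001  0.026 ] turn 0.03763340753015143
```

Emit:
servo_tool([
  [[0,0,0.007,0],[0,0,0.007,0],[0,0,0.005,0],[0,0,0.003,0],[0,0,0.002,0]],
])

```text
t: 8.25
tool_pos: [0.562, -0.1604, 0.0219]
orientation: [0.49, 0.872, 0.003, -0.001]
wrist_force: [-0.3, -0.2, -0.7]
gripper_width: 0.64
```

Emit:
servo_tool([
  [[0,0,0.002,0],[0,0,0.001,0],[0,0,0.001,0],[0,0,0,0],[0,0,0,0]],
])

```text
t: 8.75
tool_pos: [0.5624, -0.1605, 0.0201]
orientation: [0.49, 0.872, 0.003, -0.0]
wrist_force: [-0.8, 0.5, -1.0]
gripper_width: 0.64
```

Emit:
servo_tool([
  [[0,0,0.002,0],[0,0,0.002,0],[0,0,0.001,0],[0,0,0,0],[0,0,0,0]],
])

```text
t: 9.25
tool_pos: [0.5627, -0.1606, 0.0191]
orientation: [0.49, 0.871, 0.004, 0.0]
wrist_force: [-0.2, -0.2, -1.2]
gripper_width: 0.641
```

Emit:
servo_tool([
  [[0,0,0.003,0],[0,0,0.003,0],[0,0,0.002,0],[0,0,0.002,0],[0,0,0.002,0]],
])

```text
t: 9.75
tool_pos: [0.5631, -0.161, 0.0176]
orientation: [0.49, 0.872, 0.007, 0.0]
wrist_force: [-8.9, 2.9, 25.9]
gripper_width: 0.639
```

Emit:
servo_tool([
  [[0,0,-0.001,0],[0,0,0,0],[0,0,0,0],[0,0,0,0],[0,0,0,0]],
], claw=0.9)

```text
t: 10.25
tool_pos: [0.5634, -0.161, 0.0181]
orientation: [0.49, 0.872, 0.007, 0.0]
wrist_force: [-0.4, 0.6, -0.2]
gripper_width: 0.897
```

Emit:
servo_tool([
  [[0,0,-0.015,0],[0,0,-0.03,0],[0,0,-0.04,0],[0,0,-0.04,0],[0,0,0,0]],
])

```text
t: 10.75
tool_pos: [0.5614, -0.1629, 0.1492]
orientation: [0.491, 0.871, 0.006, -0.001]
wrist_force: [0.9, -0.0, -0.0]
gripper_width: 0.902
```

```bash
python3 -c "
from h import *
go(.6046,.021,.15,31.3)"
```

```text
t 10.75 pos [ 0.5614 -0.1629  0.1492] tilt 0.66 yaw 31.24 F [ 0.9 -0.  -0. ] w 0.902 j7 0.93 
 d [0.1349 0.1323 0.0013] turn -0.06334772700117242
```

Emit:
servo_tool([
  [[0.024,0.033,0,0],[0.024,0.033,0,0],[0.024,0.033,0,0],[0.023,0.033,0,0],[0,0,0,0]],
], claw=1)

```text
t: 11.25
tool_pos: [0.6276, -0.0106, 0.1557]
orientation: [0.493, 0.87, 0.007, 0.001]
wrist_force: [-0.3, 0.0, 0.1]
gripper_width: 0.997
```

```bash
python3 -c "
from h import *
c,p,d=snap('wrist','w3.png'); np.savez('w3',p=p,d=d,T=c['world_from_camera'])
go(.6046,.021,.15,31.3)
print(proj(c,[.6046,.021,.01]),proj(c,[.479,.038,.01]))
top(c,p,d,.479,.038,.01,.04,110,.005)
try: top(c,p,d,.6046,.021,.01,.04,80,.005)
except Exception as e: print(e)
"
```

```text
t 11.3 pos [ 0.6266 -0.014   0.1557] tilt 0.7 yaw 30.74 F [-1.1 -0.4 -0.4] w 1.002 j7 0.65 
 d [ 0.0413 -0.0011  0.0058] turn -0.5609543021020329
(np.float64(314.349909037257), np.float64(149.65440056797823)) (np.float64(204.72268756100527), np.float64(62.21370001399583))
n 1524 circle 0.48 0.0395 0.0286 mean [0.4791 0.0413] z 0.0105
n 2509 circle 0.6054 0.022 0.0279 mean [0.6052 0.0224] z 0.0107
```

View pics/w3.png

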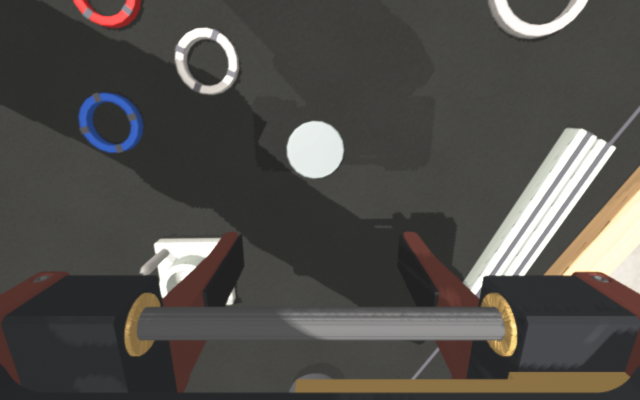

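The glass is at (315,149), the ring at (207,61) and blue at (110,123). The sleeve is visible standing in the nest at (190,275).

Emit:
servo_tool([
  [[0.021,-0.001,0.0,0],[0.021,0,0.02,0],[0,0,0.03,0],[0,0,0.02,0],[0,0,0,0]],
])

```text
t: 11.8
tool_pos: [0.6026, 0.0161, 0.0854]
orientation: [0.497, 0.868, 0.004, 0.003]
wrist_force: [-0.7, -1.0, -0.5]
gripper_width: 0.999
```

```bash
python3 -c "
from h import *
go(.6054,.022,.004,31.3)"
```

```text
t 11.8 pos [0.6026 0.0161 0.0854] tilt 0.61 yaw 30.38 F [-0.7 -1.  -0.5] w 0.999 j7 0.62 
 d [0.0037 0.0046 0.0814] turn -0.9227638242595049
```

Emit:
servo_tool([
  [[0.0035,0.0045,0.01,-0.9],[0,0,0.015,0],[0,0,0.02,0],[0,0,0.01,0],[0,0,0,0]],
])

```text
t: 12.3
tool_pos: [0.607, 0.0185, 0.0298]
orientation: [0.491, 0.871, 0.005, 0.005]
wrist_force: [0.1, 0.4, -0.3]
gripper_width: 1.001
```

```bash
python3 -c "
from h import *
go(.6054,.022,.004,31.3)"
```

```text
t 12.3 pos [0.607  0.0185 0.0298] tilt 0.79 yaw 31.15 F [ 0.1  0.4 -0.3] w 1.001 j7 0.65 
 d [0.0039 0.0001 0.0258] turn -0.1539441168081197
```

Emit:
servo_tool([
  [[0.0035,0,0.006,0],[0,0,0.007,0],[0,0,0.006,0],[0,0,0.003,0],[0,0,0,0]],
])

```text
t: 12.8
tool_pos: [0.6066, 0.0217, 0.0076]
orientation: [0.491, 0.871, 0.006, 0.006]
wrist_force: [-0.4, -0.0, 0.3]
gripper_width: 1.0
```

```bash
python3 -c "
from h import *
go(.6054,.022,.004,31.3)"
```

```text
t 12.8 pos [0.6066 0.0217 0.0076] tilt 0.93 yaw 31.13 F [-0.4 -0.   0.3] w 1.0 j7 0.65 
 d [ 0.0009 -0.001   0.0036] turn -0.1656688938774522
```

Emit:
servo_tool([
  [[0.001,-0.001,0.004,0],[0,0,0.001,0],[0,0,0,0],[0,0,0,0],[0,0,0,0]],
])

```text
t: 13.3
tool_pos: [0.6057, 0.022, 0.0028]
orientation: [0.491, 0.871, 0.006, 0.006]
wrist_force: [0.5, -1.2, 0.0]
gripper_width: 0.998
```

Emit:
servo_tool([
  [[0,0,0,0],[0,0,0,0],[0,0,0,0],[0,0,0,0],[0,0,0,0]],
], claw=0)

```text
t: 13.8
tool_pos: [0.606, 0.022, 0.0032]
orientation: [0.491, 0.871, 0.006, 0.006]
wrist_force: [0.0, -1.2, 0.1]
gripper_width: 0.626
```

```bash
python3 -c "
from h import *
go(.6054,.022,.004,31.3)"
```

```text
t 13.8 pos [0.606  0.022  0.0032] tilt 1.02 yaw 31.13 F [ 0.  -1.2  0.1] w 0.626 j7 0.66 
 d [ 0.0003 -0.0005 -0.0008] turn -0.16862289427201915
```

Emit:
servo_tool([
  [[0,0,-0.01,0],[0,0,-0.03,0],[0,0,-0.04,0],[0,0,-0.04,0],[0,0,-0.02,0]],
])

```text
t: 14.3
tool_pos: [0.6007, 0.0209, 0.1462]
orientation: [0.492, 0.871, 0.004, 0.003]
wrist_force: [0.7, -0.8, -0.6]
gripper_width: 0.629
```

```bash
python3 -c "
from h import *
c,p,d=snap('wrist','w4.png')
c2,p2,d2=snap('top','t4.png')
cv2.imwrite('pics/c4.png',np.hstack([p[200:320,200:460],cv2.resize(p2[100:240,340:480],(260,260))[:120*0+260][:120] if 0 else p[80:200,200:460]])[:,:,::-1])
a=cv2.resize(p[190:330,220:430],None,fx=2,fy=2); b=cv2.resize(p2[125:209,360:460],(333,280))
cv2.imwrite('pics/c4.png',np.hstack([a,b])[:,:,::-1])
go(.5616,-.160,.15,31.3)"
```

```text
t 14.4 pos [0.6016 0.021  0.1465] tilt 0.71 yaw 31.09 F [ 0.2 -0.5 -0.2] w 0.625 j7 0.59 
 d [-0.1343 -0.1277 -0.0046] turn -0.2068694312974344
```

View pics/c4.png

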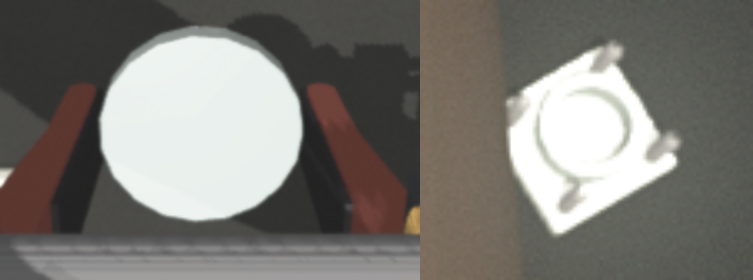

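The crop shows the glass held level between the pads, and the sleeve seated upright between the four pins.

Emit:
servo_tool([
  [[-0.033,-0.032,0,0],[-0.033,-0.032,0,0],[-0.033,-0.032,0,0],[-0.033,-0.031,0,0],[0,0,0,0]],
])

```text
t: 14.9
tool_pos: [0.5588, -0.1602, 0.143]
orientation: [0.489, 0.872, 0.004, 0.003]
wrist_force: [-0.2, 0.4, -0.0]
gripper_width: 0.629
```

```bash
python3 -c "
from h import *
go(.562,-.160,.041,31.3)"
```

```text
t 14.9 pos [ 0.5588 -0.1602  0.143 ] tilt 0.63 yaw 31.49 F [-0.2  0.4 -0. ] w 0.629 j7 0.93 
 d [-0.0013  0.0017  0.1021] turn 0.18531079665623906
```

Emit:
servo_tool([
  [[0,0,0,0],[0,0,0.015,0],[0,0,0.02,0],[0,0,0.015,0],[0,0,0,0]],
])

```text
t: 15.4
tool_pos: [0.5584, -0.1565, 0.0892]
orientation: [0.488, 0.873, 0.005, 0.001]
wrist_force: [0.3, 0.0, -0.9]
gripper_width: 0.626
```

```bash
python3 -c "
from h import *
go(.562,-.160,.041,31.3)"
```

```text
t 15.4 pos [ 0.5584 -0.1565  0.0892] tilt 0.56 yaw 31.56 F [ 0.3  0.  -0.9] w 0.626 j7 0.96 
 d [-0.005   0.0008  0.0482] turn 0.26215915089866826
```

Emit:
servo_tool([
  [[-0.005,0.001,0.004,0],[0,0,0.006,0],[0,0,0.004,0],[0,0,0,0],[0,0,0,0]],
])

```text
t: 15.9
tool_pos: [0.5637, -0.1582, 0.0752]
orientation: [0.487, 0.874, 0.005, 0.002]
wrist_force: [-0.3, -0.6, -0.2]
gripper_width: 0.631
```

```bash
python3 -c "
from h import *
go(.562,-.160,.041,31.3)"
```

```text
t 15.9 pos [ 0.5637 -0.1582  0.0752] tilt 0.62 yaw 31.75 F [-0.3 -0.6 -0.2] w 0.631 j7 0.97 
 d [-0.0008 -0.0027  0.0342] turn 0.4541256947343726
```

Emit:
servo_tool([
  [[-0.001,-0.0025,0.004,0.4],[0,0,0.006,0],[0,0,0.006,0],[0,0,0.005,0],[0,0,0,0]],
])

```text
t: 16.4
tool_pos: [0.5623, -0.1606, 0.053]
orientation: [0.49, 0.872, 0.005, 0.002]
wrist_force: [0.4, -0.3, -0.5]
gripper_width: 0.627
```

```bash
python3 -c "
from h import *
go(.562,-.160,.041,31.3)"
```

```text
t 16.4 pos [ 0.5623 -0.1606  0.053 ] tilt 0.67 yaw 31.29 F [ 0.4 -0.3 -0.5] w 0.627 j7 0.98 
 d [ 0.0006 -0.      0.012 ] turn -0.01149495741374551
```

Emit:
servo_tool([
  [[0,0,0.004,0],[0,0,0.003,0],[0,0,0.002,0],[0,0,0.001,0],[0,0,0.001,0]],
])

```text
t: 16.9
tool_pos: [0.5625, -0.1605, 0.0412]
orientation: [0.49, 0.872, 0.005, 0.002]
wrist_force: [-2.7, 0.2, 12.0]
gripper_width: 0.631
```

Emit:
servo_tool([
  [[0,0,0.002,0],[0,0,0.002,0],[0,0,0.002,0],[0,0,0.002,0],[0,0,0.0,0]],
])

```text
t: 17.4
tool_pos: [0.5627, -0.1607, 0.0417]
orientation: [0.491, 0.871, 0.008, 0.003]
wrist_force: [-0.1, -0.5, -0.4]
gripper_width: 0.627
```

Emit:
servo_tool([
  [[0,0,0.001,0],[0,0,0,0],[0,0,0,0],[0,0,0,0],[0,0,0,0]],
], claw=0.9)

```text
t: 17.9
tool_pos: [0.5632, -0.1608, 0.0406]
orientation: [0.491, 0.871, 0.008, 0.003]
wrist_force: [-0.1, 0.0, 0.3]
gripper_width: 0.899
```

Emit:
servo_tool([
  [[0,0,-0.015,0],[0,0,-0.03,0],[0,0,-0.04,0],[0,0,-0.02,0],[0,0,0,0]],
])

```text
t: 18.4
tool_pos: [0.5611, -0.1624, 0.1518]
orientation: [0.491, 0.871, 0.007, 0.002]
wrist_force: [0.7, 0.4, -0.4]
gripper_width: 0.899
```

```bash
python3 -c "
from h import *
go(.48,.0395,.15,31.3)"
```

```text
t 18.4 pos [ 0.5611 -0.1624  0.1518] tilt 0.84 yaw 31.16 F [ 0.7  0.4 -0.4] w 0.899 j7 0.93 
 d [0.2147 0.035  0.0029] turn -0.13775332025008424
```

Emit:
servo_tool([
  [[-0.03,0,0,0],[-0.03,0,0,0],[0,0,0,0],[0,0,0,0],[0,0,0,0]],
], claw=1)

```text
t: 18.9
tool_pos: [0.5921, -0.213, 0.1514]
orientation: [0.49, 0.872, 0.008, 0.002]
wrist_force: [-0.8, -0.3, -1.0]
gripper_width: 1.005
```

```bash
python3 -c "
from h import *
c,p,d=snap('wrist')
cv2.imwrite('pics/c5.png',cv2.resize(p[30:230,220:440],None,fx=2.5,fy=2.5)[:,:,::-1])
for z in (.048,.038): 
  try: top(c,p,d,.5616,-.16,z,.035,100,.004)
  except Exception as e: print(z,'none')
go(.48,.0395,.15,31.3)"
```

```text
n 3563 circle 0.5617 -0.1604 0.0354 mean [ 0.5628 -0.1598] z 0.0487
n 28 circle 0.5616 -0.1601 0.0349 mean [ 0.5648 -0.162 ] z 0.0378
t 18.95 pos [ 0.592  -0.2127  0.1513] tilt 0.9 yaw 31.3 F [-0.3 -0.  -0. ] w 1.002 j7 1.02 
 d [0.2737 0.0353 0.0032] turn 0.003872603236033001
```

View pics/c5.png

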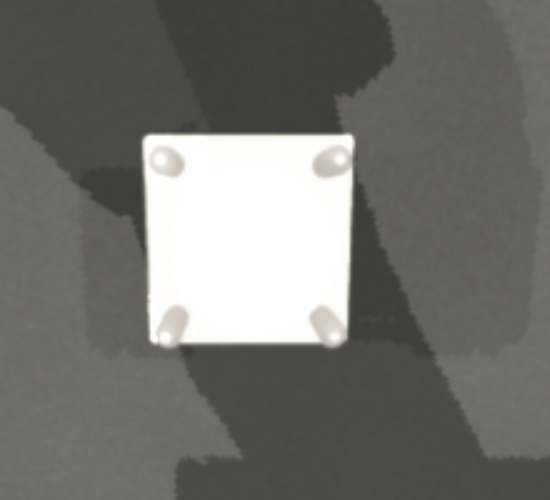

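The crop is washed out (white on white), but the depth puts the disc's top flat at z=0.0487 (nominal 0.048), near the nest centre. The glass is seated.

Emit:
servo_tool([
  [[0.046,0.007,0,0],[0.046,0.007,0,0],[0.046,0.007,0,0],[0.046,0.007,0,0],[0.046,0.007,0,0]],
])

```text
t: 19.45
tool_pos: [0.498, 0.0051, 0.1511]
orientation: [0.493, 0.87, 0.006, 0.002]
wrist_force: [-0.1, 0.5, 0.4]
gripper_width: 1.001
```

Emit:
servo_tool([
  [[0,0,0,0],[0,0,0,0],[0,0,0,0],[0,0,0,0],[0,0,0,0]],
])

```text
t: 19.95
tool_pos: [0.4949, 0.0117, 0.1512]
orientation: [0.488, 0.873, 0.007, 0.0]
wrist_force: [-0.5, -0.2, -0.1]
gripper_width: 0.999
```

```bash
python3 -c "
from h import *
c,p,d=snap('wrist','w6.png')
x,y=top(c,p,d,.48,.0395,.01,.035,90,.005)
print(proj(c,[x,y,.01]))
go(x,y,.15,31.3)"
```

```text
n 1228 circle 0.4798 0.04 0.0282 mean [0.4795 0.0405] z 0.0105
(np.float64(320.00700164710213), np.float64(157.67996599913374))
t 20.0 pos [0.4949 0.0115 0.1511] tilt 0.84 yaw 31.52 F [ 0.2 -0.3  0.6] w 0.998 j7 0.57 
 d [0.0321 0.002  0.0013] turn 0.22056929954695192
```

View pics/w6.png

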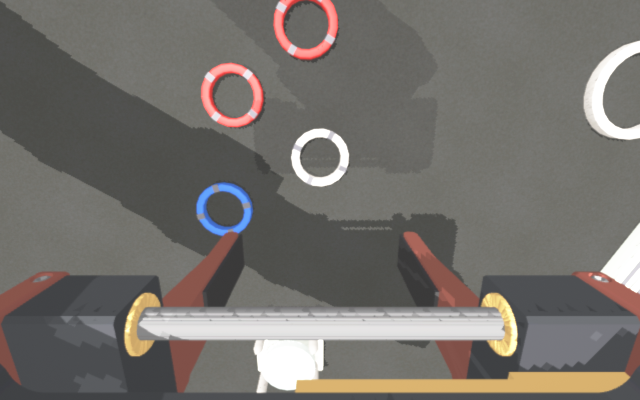

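The ring is at (320,157) with the blue at (224,209) and red at (232,95) clear of both finger paths.

Emit:
servo_tool([
  [[0.032,0.002,0.0,0],[0,0,0.02,0],[0,0,0.03,0],[0,0,0.02,0],[0,0,0,0]],
])

```text
t: 20.5
tool_pos: [0.4829, 0.0375, 0.0801]
orientation: [0.492, 0.871, 0.008, 0.002]
wrist_force: [-0.4, 0.4, -0.2]
gripper_width: 1.003
```

```bash
python3 -c "
from h import *
go(.4798,.04,.0035,31.3)"
```

```text
t 20.5 pos [0.4829 0.0375 0.0801] tilt 0.95 yaw 31.04 F [-0.4  0.4 -0.2] w 1.003 j7 0.55 
 d [ 0.0034 -0.0026  0.0765] turn -0.2584722520577003
```

Emit:
servo_tool([
  [[0.0035,-0.0025,0.01,0],[0,0,0.02,0],[0,0,0.02,0],[0,0,0.006,0],[0,0,0,0]],
])

```text
t: 21.0
tool_pos: [0.4817, 0.0384, 0.0244]
orientation: [0.494, 0.869, 0.009, 0.004]
wrist_force: [-0.2, 0.4, 0.7]
gripper_width: 1.001
```

```bash
python3 -c "
from h import *
go(.4798,.04,.0035,31.3)"
```

```text
t 21.0 pos [0.4817 0.0384 0.0244] tilt 1.14 yaw 30.8 F [-0.2  0.4  0.7] w 1.001 j7 0.59 
 d [ 0.0023 -0.0012  0.0209] turn -0.5021114906713962
```

Emit:
servo_tool([
  [[0.002,-0.001,0.006,-0.5],[0,0,0.006,0],[0,0,0.004,0],[0,0,0.003,0],[0,0,0.001,0]],
])

```text
t: 21.5
tool_pos: [0.4818, 0.0402, 0.0054]
orientation: [0.49, 0.872, 0.011, 0.005]
wrist_force: [-0.5, 0.3, -0.3]
gripper_width: 0.998
```

```bash
python3 -c "
from h import *
go(.4798,.04,.0035,31.3)"
```

```text
t 21.5 pos [0.4818 0.0402 0.0054] tilt 1.37 yaw 31.33 F [-0.5  0.3 -0.3] w 0.998 j7 0.61 
 d [ 0.0008 -0.0019  0.0019] turn 0.028975841614297337
```

Emit:
servo_tool([
  [[0.001,-0.002,0.002,0],[0,0,0,0],[0,0,0,0],[0,0,0,0],[0,0,0,0]],
], claw=0)

```text
t: 22.0
tool_pos: [0.4796, 0.04, 0.0034]
orientation: [0.49, 0.872, 0.011, 0.005]
wrist_force: [-0.2, -1.0, -1.8]
gripper_width: 0.628
```

Emit:
servo_tool([
  [[0,0,0,0],[0,0,-0.02,0],[0,0,-0.04,0],[0,0,-0.045,0],[0,0,-0.045,0]],
])

```text
t: 22.5
tool_pos: [0.4723, 0.0372, 0.1523]
orientation: [0.49, 0.872, 0.006, 0.001]
wrist_force: [1.0, -0.3, -0.3]
gripper_width: 0.621
```

```bash
python3 -c "
from h import *
c,p,d=snap('wrist')
cv2.imwrite('pics/c7.png',cv2.resize(p[190:330,200:440],None,fx=2,fy=2)[:,:,::-1])
go(.562,-.16,.15,31.3)"
```

```text
t 22.55 pos [0.4759 0.0372 0.159 ] tilt 1.15 yaw 31.24 F [3.6 0.3 3.8] w 0.624 j7 0.49 
 d [-0.2132 -0.0288  0.008 ] turn -0.06416220340562973
```

View pics/c7.png

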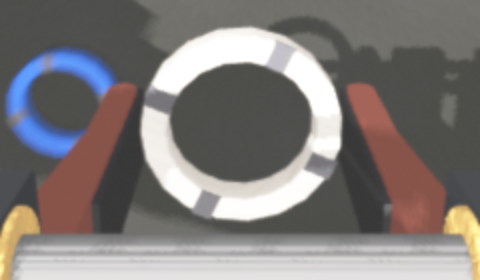

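The slotted white ring is held level between the pads (crop centre about (240,125)).

Emit:
servo_tool([
  [[-0.043,-0.006,0,0],[-0.043,-0.006,0,0],[-0.043,-0.006,0,0],[-0.043,-0.006,0,0],[-0.041,-0.005,0,0]],
])

```text
t: 23.05
tool_pos: [0.5671, -0.1577, 0.1621]
orientation: [0.484, 0.875, 0.014, 0.007]
wrist_force: [0.8, 0.9, -1.4]
gripper_width: 0.622
```

```bash
python3 -c "
from h import *
go(.562,-.16,.0515,31.3)"
```

```text
t 23.05 pos [ 0.5671 -0.1577  0.1621] tilt 1.8 yaw 32.12 F [ 0.8  0.9 -1.4] w 0.622 j7 0.96 
 d [ 0.0005 -0.009   0.1104] turn 0.8182199544549746
```

Emit:
servo_tool([
  [[0,-0.004,0.0,0.8],[0,0,0.015,0],[0,0,0.02,0],[0,0,0.02,0],[0,0,0,0]],
])

```text
t: 23.55
tool_pos: [0.5651, -0.1666, 0.1041]
orientation: [0.495, 0.869, 0.013, 0.008]
wrist_force: [0.8, 0.6, -0.5]
gripper_width: 0.626
```

```bash
python3 -c "
from h import *
go(.562,-.16,.0515,31.3)"
```

```text
t 23.55 pos [ 0.5651 -0.1666  0.1041] tilt 1.72 yaw 30.66 F [ 0.8  0.6 -0.5] w 0.626 j7 0.99 
 d [ 0.0073 -0.0009  0.0526] turn -0.6360013363350845
```

Emit:
servo_tool([
  [[0.007,-0.001,0.004,-0.6],[0,0,0.006,0],[0,0,0.006,0],[0,0,0.003,0],[0,0,0,0]],
])

```text
t: 24.05
tool_pos: [0.5616, -0.1591, 0.0858]
orientation: [0.489, 0.872, 0.013, 0.009]
wrist_force: [-0.1, 0.6, -0.8]
gripper_width: 0.617
```

```bash
python3 -c "
from h import *
go(.562,-.16,.0515,31.3)"
```

```text
t 24.05 pos [ 0.5616 -0.1591  0.0858] tilt 1.85 yaw 31.39 F [-0.1  0.6 -0.8] w 0.617 j7 1.0 
 d [-0.0009 -0.0012  0.0343] turn 0.09464223633710844
```

Emit:
servo_tool([
  [[-0.001,-0.001,0.004,0],[0,0,0.006,0],[0,0,0.007,0],[0,0,0.006,0],[0,0,0,0]],
])

```text
t: 24.55
tool_pos: [0.5625, -0.1606, 0.0613]
orientation: [0.49, 0.872, 0.014, 0.01]
wrist_force: [-0.6, 0.4, -0.9]
gripper_width: 0.623
```

```bash
python3 -c "
from h import *
go(.562,-.16,.0515,31.3)"
```

```text
t 24.55 pos [ 0.5625 -0.1606  0.0613] tilt 1.9 yaw 31.37 F [-0.6  0.4 -0.9] w 0.623 j7 1.02 
 d [ 0.0008 -0.0004  0.0098] turn 0.07458783665404667
```

Emit:
servo_tool([
  [[0,0,0.003,0],[0,0,0.003,0],[0,0,0.002,0],[0,0,0.001,0],[0,0,0.001,0]],
])

```text
t: 25.05
tool_pos: [0.5629, -0.1606, 0.0513]
orientation: [0.49, 0.872, 0.014, 0.01]
wrist_force: [-5.5, 0.5, 18.2]
gripper_width: 0.619
```

Emit:
servo_tool([
  [[0,0,0.002,0],[0,0,0.001,0],[0,0,0.001,0],[0,0,0.001,0],[0,0,0,0]],
])

```text
t: 25.55
tool_pos: [0.563, -0.1607, 0.052]
orientation: [0.49, 0.872, 0.015, 0.01]
wrist_force: [-0.1, 0.5, 0.1]
gripper_width: 0.627
```

Contact came at the expected height with 18 N; release, retreat and check.

Emit:
servo_tool([
  [[0,0,0.001,0],[0,0,0,0],[0,0,0,0],[0,0,0,0],[0,0,0,0]],
], claw=0.9)

```text
t: 26.05
tool_pos: [0.5636, -0.1608, 0.051]
orientation: [0.49, 0.872, 0.015, 0.01]
wrist_force: [0.9, 0.3, -0.2]
gripper_width: 0.902
```

Emit:
servo_tool([
  [[0,0,-0.015,0],[0,0,-0.03,0],[0,0,-0.04,0],[0,0,-0.02,0],[0,0,0,0]],
])

```text
t: 26.55
tool_pos: [0.5593, -0.1632, 0.1624]
orientation: [0.49, 0.871, 0.015, 0.01]
wrist_force: [-0.2, -0.6, -0.7]
gripper_width: 0.9
```

Emit:
servo_tool([
  [[-0.03,0,0,0],[-0.03,0,0,0],[0,0,0,0],[0,0,0,0],[0,0,0,0]],
])

```text
t: 27.05
tool_pos: [0.5904, -0.2139, 0.1625]
orientation: [0.489, 0.872, 0.016, 0.009]
wrist_force: [0.5, -0.4, -0.6]
gripper_width: 0.898
```

```bash
python3 -c "
from h import *
c,p,d=snap('wrist'); c2,p2,d2=snap('scene')
a=cv2.resize(p[30:230,220:440],(440,400)); x,y=220,205; b=cv2.resize(p2[y:y+80,x:x+70],(350,400),interpolation=cv2.INTER_CUBIC)
cv2.imwrite('pics/c8.png',np.hstack([a,b])[:,:,::-1])
top(c,p,d,.5625,-.16,.058,.0315,60,.004)
go(.562,-.16,.15,31.3)"
```

```text
n 1673 circle 0.5636 -0.1607 0.0281 mean [ 0.5632 -0.1599] z 0.0585
t 27.15 pos [ 0.5905 -0.2133  0.1626] tilt 2.1 yaw 31.43 F [ 0.9  0.  -0.1] w 0.9 j7 1.05 
 d [0.0604 0.003  0.0127] turn 0.13201251354985288
```

View pics/c8.png

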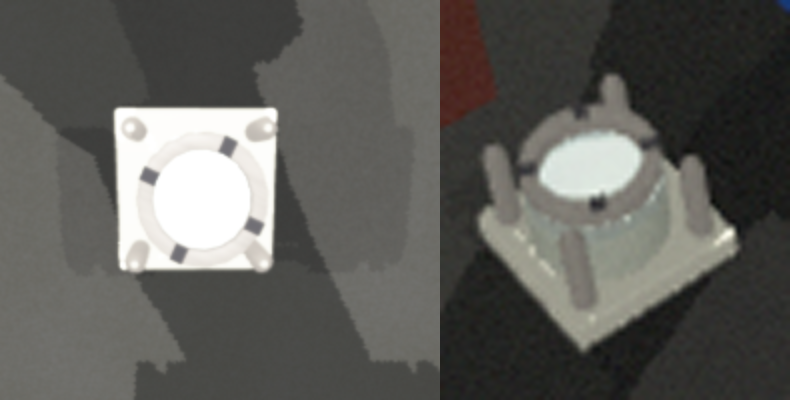

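The ring lies flat on the glass, centred between the four pins (left crop (202,198); right crop (590,165)); its top is at z=0.0585 (nominal 0.058), and the robot is clear.

```bash
python3 -c "
from h import *
print(ctrl.hand_in())"
```

```text
the job is handed in; nothing more can be done
None
```

The sight glass is built up in the white four-pin nest in the order asked: sleeve, then glass, then slotted retaining ring. I handed the job in at about 27 s.

- **Placing:** Each part was lowered until the wrist force showed contact (26, 12 and 18 N) before I released it. The glass was set down this way, not dropped.
- **Last checks:** After the glass went in, wrist-camera depth put the top face there at 48.7 mm (nominal 48). After the ring, its top was at 58.5 mm (nominal 58), with its centre about 2 mm from the nest centre (6 mm spare all round). The last wrist and scene views show the stack flat between the pins, with the gripper clear of it.
- **Not touched:** I did not move the red and blue look-alikes or the big ring.
- **Disagreements:** The check picture of the seated glass was washed out, white on white, so that check rests on depth alone. The tool's tilt drifted to about 2° by the end, with no visible effect on the parts.

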